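Set the lathe's depth stop to the red mark and lock it

ROBOT

A 7-joint arm with a two-finger parallel gripper is mounted at the origin on the work surface. World frame = base frame: x ahead of the robot, y to its left, z up, the work surface at z = 0. Lengths are in m, angles in rad, forces in N, time in s.
With the tool pointing down it reaches from about 0.4 to 0.85 m from the base axis. Payload 4.5 kg.
Tool frame: the origin (TCP) lies midway between the tips of the shut fingers; the grasp point (between the pads) lies 19 mm behind it; z points along the fingers, y is the line along which they close (so a half turn about z gives the same grasp; the last joint's range is limited). The gripper opens to 88 mm and grips with 3 to 60 N. Pads are 18 mm wide; open, the fingers measure 123 mm over their backs; the gripper's body (75 mm by 187 mm) begins 45 mm behind the grasp point.
Start: joints at [1.145, 0.689, -0.195, 1.565, 0.157, 0.902, -0.215], TCP at [0.277, -0.56, 0.239] pointing down, gripper open.
Joint ranges: [-3.01, 3.01], [-0.46, 2.08], [-1.47, 1.51], [0.13, 2.56], [-1, 4.14], [0.04, 2.09], [-2.66, 2.66]. Speed limits (rad/s): [2.57, 2.57, 3.14, 3.14, 3.14, 3.14, 3.14].

INTERFACE

Orientations are given as a unit quaternion [x, y, z, w].
In Python, from plant import r gives the robot as it stands.
- The arm moves only by the tool carry_out, never from a script. Its argument "plan" is a list of rows, each an object with "rot": the turn, a rotation vector about the tool's x, y, z in rad, a list of three; "xyz": the shift along the tool's x, y, z in m, a list of three; "grip": the closure in counts, from 0 (fully open) to 255 (shut). In form: [{"rot": [wx, wy, wz], "xyz": [dx, dy, dz], "grip": grip}, ...]. A call has 1 to 8 rows; each row is the pose to reach, as a shift and turn from the pose commanded when the call began, along the tool's axes at that moment; what a row does not reach only later rows make up. A row lasts 1/12 s, in which the tool goes at most 41.7 mm and 7.16 degrees, less where a joint would pass 70% of its speed; a pose out of reach is approached as far as the arm can. A call with a gripper value outside its range is refused whole. The fingers move at their own pace and stop on an object; "squeeze" is the grip in N (left out, the last holds). Time passes only in rows, so rows that repeat a pose let the fingers close. It gives the time, the measured TCP pose, the force, the opening and the grip force at its end, in the units of the state.
- r.get_state(): the state, without advancing time (a new reading comes with each control period).
- r.snapshot(name): name is "side" or "top"; returns the picture (400x640x3 uint8, red, green, blue); there is no depth.
- r.camera_params(name): a dict with "fx", "fy", "cx", "cy" (pixels), "position" and "attitude" of the camera in the world. Camera axes: x right, y down, z forward; pixel columns grow to the right and rows downward; lengths in m; the calibration is good to about 2 mm. A picture is of the moment at which its call begins. camera_params takes no time and is no camera call.
- r.finish_job(): hands the job in; it is judged then, once.
The state is a dict: "clock": time; "q": joint angles; "qd": joint speeds; "joint_torque": joint torques, N m; "tool_pos": TCP position; "eef_rot": TCP orientation; "contact_force": force on the tool from outside, world axes, zero at the start; "moment": the same for the moment, N m; "opening": opening from 0.0 (shut) to 1.0 (fully open); "finger_force": force on a finger pad.
Only numpy, scipy, OpenCV 4.12 (cv2) and the standard library are available. Lean on these libraries where they do the work, as an engineer would, in place of code of your own. Each camera call takes 0.05 s, during which the arm holds its last target. There are 200 camera calls.

TASK

On the green depth-stop unit, turn the black knob until its pointer stands at the red mark and let go of it. Then push the steel lock ring round clockwise by its yellow lug until it bites and is firmly tight (about 14 N at the lug; do not force it to the point of crushing the clamp), leaving the setting on the mark and everything else on the bench undisturbed.

Things in the scene. Friction and masses are not known exactly. Their poses are not given: they have to be found in the camera images.
- unit: green cast depth-stop unit bolted down on the bench, 180 x 180 base, 30 tall, with a round pedestal to 48 above the bench that carries a cream scale disc (156 diameter); origin on the bench under the dial axis, z up. The dial axis is vertical; knob and lock ring both turn about it. Unit x axis points to the middle of the scale, away from the robot
- knob: black knob above the lock ring; its grip is an upright bar 38 long x 16 thick, from 96 to 124 above the bench, lying along the pointer (a white line on its top is on the pointer side), over a 46-diameter flange at 88 to 96. Origin on the bench on the dial axis; its x axis points along the pointer. It turns either way against a friction of about 0.10 Nm and stays where it is left; it starts counterclockwise (from above) of the mark by 0.3 to 1.6 rad
- knob_top (a point): centre of the top of the knob's bar grip, on the dial axis, 124 above the bench
- pointer_tip (a point): outer end of the knob's thin black pointer, 53 from the dial axis, 74 above the bench
- mark_in (a point): inner end of the red mark (tab 16 x 6, 8 tall) fixed on the scale disc, 53 from the dial axis, 52 above the bench; the pointer is at the mark when its tip stands over this point. The mark is at a different place on the scale each time, on the side away from the robot
- lock_ring: knurled steel lock ring under the knob, 80 diameter, 53 to 67 above the bench, with an arm 18 wide reaching 78 from the axis (54 to 64 above the bench) that carries the lug; origin on the bench on the dial axis. Clockwise from above tightens. It runs slack (under 1 N at the lug) for 0.2 to 2.0 rad, differing each time and not to be seen, then bites. It stays where it is left
- lug (a point): centre of the top of the yellow lug on the lock ring (upright post, 14 diameter, 64 to 87 above the bench), 70 from the dial axis, to be pushed or pinched from above. At the bite the push jumps to about 7 N, then rises 2.3 N per 0.1 rad (7 mm): tight from 11 N (0.18 rad past the bite), best 14 N (0.31 rad), clamp crushed at 17 N (0.46 rad)
- clamp_dot (a point): a point on the brass clamp hidden under the lock ring, 12 from the dial axis. It stands still while the ring is slack and is carried round with the ring after the bite: 2.1 to 5.5 mm from its start is tight, more is crushed
- gouge: turning gouge with a brown wooden handle, 235 long, 26 thick, lying beside the unit, origin under the joint of handle and blade, clear of the work, to be left alone
- turned_foot: small turned pale-wood furniture foot, 44 diameter, 60 tall, standing near the unit, origin at centre of its underside, clear of the work, to be left alone
- wood_cup_blank: brown wooden cylinder, 56 diameter, 55 tall, origin at centre of its underside, clear of the work, to be left alone
- mallet: hammer lying on the bench, about 300 long, origin on its underside, clear of the work, to be left alone
- wax_tin: red tin, 80 diameter, 50 tall, origin at centre of its underside, clear of the work, to be left alone
- dust_brush: brush lying on the bench, origin on its underside, clear of the work, to be left alone

How it is judged:
On the way, in this order (a step that is already met when the one before it is completed fails the run):
1. the pointer stands at the red mark (within 4.5 mm) and the knob has been let go (horizontal distance between pointer_tip and mark_in below 0.0045 m and contact force between the fingers and knob below 0.5 N and angular speed of knob below 0.05 rad/s), for 0.2 s.
2. the lock ring has bitten and is tight, the pointer still at the mark (horizontal distance between pointer_tip and mark_in below 0.0045 m and distance of clamp_dot from where it was at the start of the episode between 0.0021 and 0.0055 m), for 0.2 s.
At the end, for the whole second after the job is handed in: The pointer tip is within 4.5 mm of the red mark's inner end (seen from above), the lock ring is tight (its clamp carried 2.1 to 5.5 mm from its start), both are at rest and let go (all of step 2 and angular speed of each of knob, lock_ring below 0.05 rad/s); the robot touches nothing.
It fails at once if the clamp is crushed by over-tightening (carried more than 5.5 mm) (distance of clamp_dot from where it was at the start of the episode above 0.0055 m).
It fails at once if another thing on the bench is moved more than 20 mm (distance of any of gouge, turned_foot, wood_cup_blank, mallet, wax_tin, dust_brush from where it was at the start of the episode above 0.02 m).
It also fails if it takes over 72 s, if anything falls off the work surface, if the arm or the gripper's body presses on something with over 40 N, if the wrist force passes 120 N, or if a joint passes its speed limit or range.

## Working session

There is one attempt and no reset: what is moved stays moved. The work goes in short steps, Python scripts to look and compute and a tool call to move; the robot and the scene stay as the last step left them, time stands still between calls to the robot, and variables do not carry over. Pictures are saved under pics/ and viewed, at most 10 in all, crops included, and the job is handed in when it is done.

Besides the shell and the picture viewer there is one more tool, called after ">>>" in YAML: its name, and indented under it one key for each argument. carry_out: Moves the arm, as the interface text tells. Its arguments: {"type":"object","properties":{"plan":{"type":"array"},"squeeze":{"type":"number"}},"required":["plan"]}

```bash
mkdir -p pics; ls
python3 - <<'E'
from plant import r
import cv2
for n in("top","side"):
    cv2.imwrite(f"pics/{n}0.png",r.snapshot(n)[:,:,::-1]); print(r.camera_params(n))
print(r.get_state())
E
```

```text
pics
{'fx': 433.3130977447903, 'fy': 433.3130977447903, 'cx': 320.45520661915907, 'cy': 197.07189920021878, 'position': array([ 0.34892983, -0.03168263,  1.48004757]), 'attitude': array([-0.70360342,  0.7090232 , -0.03603135,  0.03049689])}
{'fx': 384.57061595466416, 'fy': 384.57061595466416, 'cx': 317.55709522770013, 'cy': 200.892810109737, 'position': array([0.18723686, 0.73821805, 0.84614444]), 'attitude': array([-0.16278238,  0.89884848, -0.39844152,  0.08256914])}
{'clock': 0.1, 'q': array([ 1.14483186,  0.68987583, -0.194535  ,  1.56618051,  0.15730956,
        0.90251992, -0.21513248]), 'qd': array([ 0.00226913, -0.00167948, -0.00057682, -0.0045964 , -0.00020477,
        0.00188041, -0.00044163]), 'joint_torque': array([-3.08662209e-03, -5.28498173e+01, -1.27145715e+00, -1.53836757e+01,
       -5.25282382e-02,  1.96619585e-03,  2.75266393e-05]), 'tool_pos': array([ 0.27706168, -0.55962994,  0.23802164]), 'eef_rot': array([ 9.73686780e-01,  2.27889053e-01, -2.37840686e-04, -7.59195638e-04]), 'contact_force': array([ 0.02792698,  0.12436789, -0.1691438 ]), 'moment': array([ 0.02047922, -0.02730745,  0.00030497]), 'finger_force': 0.0, 'opening': 1.0030763236176328}
```

View pics/top0.png

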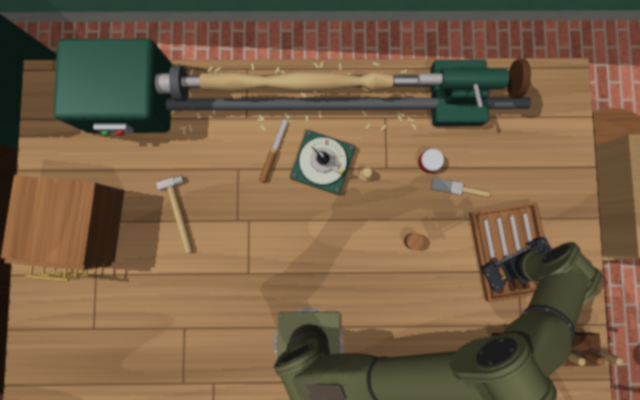

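View pics/side0.png

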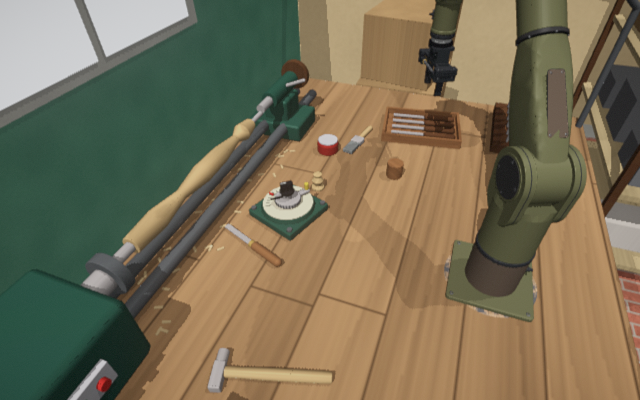

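The top view shows the unit around (323,161), with the turned foot at (367,174). The side view shows the dial near (288,200). I'll enlarge both.

```bash
cat > h.py <<'E'
from plant import r
import cv2, numpy as np
from scipy.spatial.transform import Rotation as R
def ray(n,u,v,z):
    p=r.camera_params(n); d=R.from_quat(p['attitude']).apply([(u-p['cx'])/p['fx'],(v-p['cy'])/p['fy'],1])
    return p['position']+d*(z-p['position'][2])/d[2]
def proj(n,X):
    p=r.camera_params(n); c=R.from_quat(p['attitude']).inv().apply(np.asarray(X)-p['position'])
    return c[:2]/c[2]*p['fx']+[p['cx'],p['cy']]
def crops(name,top=(283,121,80,80),side=(240,165,100,80),k=None):
    out=[]
    for n,(x,y,w,h) in(("top",top),("side",side)):
        c=r.snapshot(n)[y:y+h,x:x+w,::-1]; f=400/w
        out.append(cv2.resize(c,(400,int(h*f)),interpolation=cv2.INTER_CUBIC))
    H=max(o.shape[0] for o in out)
    out=[cv2.copyMakeBorder(o,0,H-o.shape[0],0,0,cv2.BORDER_CONSTANT) for o in out]
    cv2.imwrite(f"pics/{name}.png",np.hstack(out))
E
python3 - <<'E'
from h import *
crops("c1")
E
```

```text
(no output)
```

View pics/c1.png

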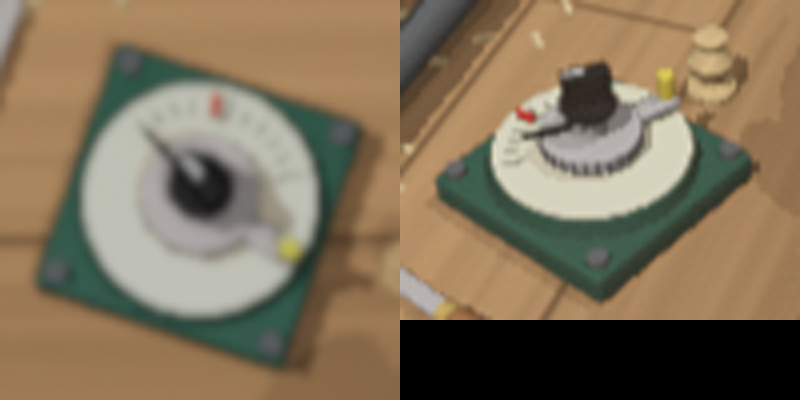

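The crop's top half (x5, origin 283,121) shows the disc centre at (200,199), red mark inner end at (218,117), pointer tip at (139,123), lug at (290,248) and bolts at (130,62), (343,133), (271,343), (55,271). The side half (x4, origin 240,165) shows the pointer tip at (125,135), red mark inner end at (134,121) and lug top at (266,70).

```bash
cat >> h.py <<'E'
def T(x,y,z): return ray("top",283+(x+.5)/5-.5,121+(y+.5)/5-.5,z)[:2]
def S(x,y,z): return ray("side",240+(x+.5)/4-.5,165+(y+.5)/4-.5,z)[:2]
E
python3 - <<'E'
from h import *
np.set_printoptions(precision=4,suppress=True)
disc=T(200,199,.052); b=[T(*p,.032) for p in((130,62),(343,133),(271,343),(55,271))]
print(disc,np.mean(b,0),T(202,184,.122))
e=b[1]-b[0];print("yaw",np.arctan2(*(e[::-1])))
e=b[0]-b[3];print("yaw",np.arctan2(*(e[::-1])))
c=(disc+np.mean(b,0))/2
for n,P in dict(mark=T(218,117,.058),tip=T(139,123,.074),lug=T(290,248,.087),markS=S(134,121,.056),tipS=S(125,135,.074),lugS=S(266,70,.087)).items():
    d=P-c; print(n,P,np.hypot(*d),np.arctan2(d[1],d[0]))
print("foot",ray("top",367,174,.06), "gouge",ray("top",265,180,.02),ray("top",286,122,.02))
s=r.get_state();print(R.from_quat(s['eef_rot']).as_matrix())
E
```

```text
[ 0.6066 -0.0516] [ 0.6083 -0.0517] [ 0.6036 -0.0519]
yaw -1.9043075692913785
yaw -0.34417815674506064
mark [ 0.6608 -0.064 ] 0.05475334364967803 -0.2271884608042215
tip [ 0.6536 -0.0115] 0.06117250601595646 0.7159941440441758
lug [ 0.5676 -0.1093] 0.07008302887977948 -2.1751476332808846
markS [ 0.6571 -0.0553] 0.04980025149267315 -0.07334311459893414
tipS [ 0.6457 -0.0203] 0.04950513023043998 0.6859354923870122
lugS [ 0.568  -0.1139] 0.07376738176566368 -2.1356087527778005
foot [ 0.5585 -0.1981  0.06  ] gouge [0.5463 0.1441 0.02  ] [0.7469 0.0727 0.02  ]
[[ 0.8961  0.4438 -0.0005]
 [ 0.4438 -0.8961  0.0009]
 [-0.0001 -0.001  -1.    ]]
```

Axis at about (0.606, -0.052), mark at about -0.2 rad and pointer at about 0.70 rad. That means a clockwise turn of about 0.9 rad. I'll go over the knob first.

>>> carry_out:
  plan:
    - {"rot": [0, 0, -0.24], "xyz": [0.52, -0.309, 0], "grip": 0}
    - {"rot": [0, 0, -0.24], "xyz": [0.52, -0.309, 0], "grip": 0}
    - {"rot": [0, 0, -0.24], "xyz": [0.52, -0.309, 0], "grip": 0}
    - {"rot": [0, 0, -0.24], "xyz": [0.52, -0.309, 0], "grip": 0}
    - {"rot": [0, 0, -0.24], "xyz": [0.52, -0.309, 0], "grip": 0}
    - {"rot": [0, 0, -0.24], "xyz": [0.52, -0.309, 0], "grip": 0}
    - {"rot": [0, 0, -0.24], "xyz": [0.52, -0.309, 0], "grip": 0}
    - {"rot": [0, 0, -0.24], "xyz": [0.52, -0.309, 0], "grip": 0}

```text
clock: 0.87
tool_pos: [0.4592, -0.2785, 0.2387]
eef_rot: [0.939, 0.343, -0.0, 0.0]
contact_force: [0.5, -0.7, -0.5]
opening: 0.999
finger_force: 0.0
```

>>> carry_out:
  plan:
    - {"rot": [0, 0, 0], "xyz": [0.259, -0.079, 0.06], "grip": 0}
    - {"rot": [0, 0, 0], "xyz": [0.259, -0.079, 0.06], "grip": 0}
    - {"rot": [0, 0, 0], "xyz": [0.259, -0.079, 0.06], "grip": 0}
    - {"rot": [0, 0, 0], "xyz": [0.259, -0.079, 0.06], "grip": 0}
    - {"rot": [0, 0, 0], "xyz": [0.259, -0.079, 0.06], "grip": 0}
    - {"rot": [0, 0, 0], "xyz": [0.259, -0.079, 0.06], "grip": 0}
    - {"rot": [0, 0, 0], "xyz": [0.259, -0.079, 0.06], "grip": 0}
    - {"rot": [0, 0, 0], "xyz": [0.259, -0.079, 0.06], "grip": 0}

```text
clock: 1.53
tool_pos: [0.6084, -0.044, 0.1774]
eef_rot: [0.938, 0.348, 0.002, -0.003]
contact_force: [-0.4, 0.6, -0.1]
opening: 0.993
finger_force: 0.0
```

Run:
```python
from h import *
s=r.get_state();print(s['tool_pos'],s['q'],s['contact_force'])
crops("c2",side=(240,140,100,100))
```

```text
[ 0.60840707 -0.04395313  0.17737806] [ 0.10253337  0.7443307  -0.1820697   1.67370949  0.17420626  0.73787396
 -1.02207307] [-0.3782101   0.59473068 -0.1185048 ]
```

View pics/c2.png

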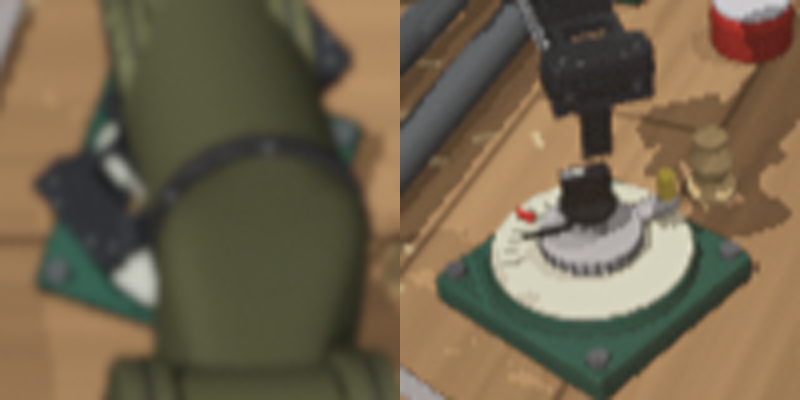

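The side crop shows the gripper above the knob, with one finger at (195,140) and the bar below at (185,195). The top view is hidden by the arm. Next I'll descend.

>>> carry_out:
  plan:
    - {"rot": [0, 0, 0], "xyz": [0, 0, 0], "grip": 0}
    - {"rot": [0, 0, 0], "xyz": [0, 0, 0.04], "grip": 0}
    - {"rot": [0, 0, 0], "xyz": [0, 0, 0.06], "grip": 0}
    - {"rot": [0, 0, 0], "xyz": [0, 0, 0.075], "grip": 0}
    - {"rot": [0, 0, 0], "xyz": [0, 0, 0.077], "grip": 0}
    - {"rot": [0, 0, 0], "xyz": [0, 0, 0.077], "grip": 0}

```text
clock: 2.13
tool_pos: [0.6048, -0.0551, 0.1014]
eef_rot: [0.94, 0.342, -0.001, 0.0]
contact_force: [0.6, -0.4, 0.5]
opening: 1.0
finger_force: 0.0
```

>>> carry_out:
  squeeze: 10
  plan:
    - {"rot": [0, 0, 0], "xyz": [0, 0, 0], "grip": 255}
    - {"rot": [0, 0, 0], "xyz": [0, 0, 0], "grip": 255}
    - {"rot": [0, 0, 0], "xyz": [0, 0, 0], "grip": 255}
    - {"rot": [0, 0, 0], "xyz": [0, 0, 0], "grip": 255}
    - {"rot": [0, 0, 0], "xyz": [0, 0, 0], "grip": 255}
    - {"rot": [0, 0, 0], "xyz": [0, 0, 0], "grip": 255}
    - {"rot": [0, 0, 0], "xyz": [0, 0, 0], "grip": 255}
    - {"rot": [0, 0, 0], "xyz": [0, 0, 0], "grip": 255}

```text
clock: 2.8
tool_pos: [0.6059, -0.053, 0.1018]
eef_rot: [0.939, 0.343, 0.0, 0.0]
contact_force: [0.3, -0.1, -0.3]
opening: 0.416
finger_force: 0.0
```

>>> carry_out:
  squeeze: 25
  plan:
    - {"rot": [0, 0, 0], "xyz": [0, 0, 0], "grip": 255}
    - {"rot": [0, 0, 0], "xyz": [0, 0, 0], "grip": 255}
    - {"rot": [0, 0, 0], "xyz": [0, 0, 0], "grip": 255}
    - {"rot": [0, 0, 0], "xyz": [0, 0, 0], "grip": 255}
    - {"rot": [0, 0, 0], "xyz": [0, 0, 0], "grip": 255}
    - {"rot": [0, 0, 0], "xyz": [0, 0, 0], "grip": 255}
    - {"rot": [0, 0, 0], "xyz": [0, 0, 0], "grip": 255}
    - {"rot": [0, 0, 0], "xyz": [0, 0, 0], "grip": 255}

```text
clock: 3.47
tool_pos: [0.6051, -0.0522, 0.1016]
eef_rot: [0.939, 0.343, -0.001, -0.001]
contact_force: [-3.3, 2.1, 2.8]
opening: 0.177
finger_force: 24.9
```

Run:
```python
from h import *
s=r.get_state();print(s['tool_pos'],s['contact_force'],s['moment'],s['opening'],s['finger_force'])
```

```text
[ 0.60512622 -0.05224782  0.1016036 ] [-3.30579129  2.05388369  2.76257385] [ 0.73465103  0.79729356 -0.03203052] 0.17743073276313093 24.940533698536456
```

The grip is good: opening is 15.6 mm against a 16 mm bar. I'll turn clockwise 0.82 and then look.

>>> carry_out:
  plan:
    - {"rot": [0, 0, 0.12], "xyz": [0, 0, 0], "grip": 255}
    - {"rot": [0, 0, 0.24], "xyz": [0, 0, 0], "grip": 255}
    - {"rot": [0, 0, 0.36], "xyz": [0, 0, 0], "grip": 255}
    - {"rot": [0, 0, 0.48], "xyz": [0, 0, 0], "grip": 255}
    - {"rot": [0, 0, 0.6], "xyz": [0, 0, 0], "grip": 255}
    - {"rot": [0, 0, 0.72], "xyz": [0, 0, 0], "grip": 255}
    - {"rot": [0, 0, 0.82], "xyz": [0, 0, 0], "grip": 255}
    - {"rot": [0, 0, 0.82], "xyz": [0, 0, 0], "grip": 255}

```text
clock: 4.13
tool_pos: [0.6047, -0.0508, 0.1016]
eef_rot: [0.998, -0.061, -0.001, -0.001]
contact_force: [-4.4, 6.5, 2.7]
opening: 0.182
finger_force: 25.0
```

>>> carry_out:
  plan:
    - {"rot": [0, 0, 0], "xyz": [0, 0, 0], "grip": 255}
    - {"rot": [0, 0, 0], "xyz": [0, 0, 0], "grip": 255}
    - {"rot": [0, 0, 0], "xyz": [0, 0, 0], "grip": 255}

```text
clock: 4.38
tool_pos: [0.6047, -0.0509, 0.1016]
eef_rot: [0.998, -0.059, -0.001, -0.001]
contact_force: [-4.8, 5.6, 3.8]
opening: 0.18
finger_force: 25.0
```

Run:
```python
from h import *
s=r.get_state();print(s['tool_pos'],s['eef_rot'],2*np.arctan2(s['eef_rot'][1],s['eef_rot'][0]),s['contact_force'],s['moment'])
c=r.snapshot("side")[170:220,255:325,::-1]
cv2.imwrite("pics/c3.png",cv2.resize(c,None,fx=10,fy=10,interpolation=cv2.INTER_CUBIC))
a=np.array([.605,-.053])
for n in("side","top"):
  for th in(-.3,-.2,-.1,0):
    u=np.array([np.cos(th),np.sin(th)])
    q=[proj(n,[*(a+.053*u),z]) for z in(.052,.060,.074)]+[proj(n,[*(a+.069*u),.060])]
    print(n,th,[tuple(np.round((x-[255,170]+.5)*10-.5) if n=="side" else np.round((x-[283,121]+.5)*5-.5)) for x in q])
```

```text
[ 0.60471512 -0.05088508  0.10162556] [ 0.99823359 -0.05938289 -0.00140229 -0.00118719] -0.118835885935266 [-4.78877668  5.60881628  3.78308597] [ 1.21953803  0.92290111 -0.12135042]
side -0.3 [(np.float64(210.0), np.float64(238.0)), (np.float64(207.0), np.float64(218.0)), (np.float64(203.0), np.float64(184.0)), (np.float64(170.0), np.float64(199.0))]
side -0.2 [(np.float64(199.0), np.float64(247.0)), (np.float64(197.0), np.float64(228.0)), (np.float64(192.0), np.float64(194.0)), (np.float64(156.0), np.float64(210.0))]
side -0.1 [(np.float64(189.0), np.float64(256.0)), (np.float64(187.0), np.float64(237.0)), (np.float64(183.0), np.float64(203.0)), (np.float64(144.0), np.float64(223.0))]
side 0 [(np.float64(181.0), np.float64(267.0)), (np.float64(179.0), np.float64(247.0)), (np.float64(174.0), np.float64(213.0)), (np.float64(133.0), np.float64(236.0))]
top -0.3 [(np.float64(225.0), np.float64(126.0)), (np.float64(225.0), np.float64(124.0)), (np.float64(226.0), np.float64(119.0)), (np.float64(232.0), np.float64(101.0))]
top -0.2 [(np.float64(217.0), np.float64(125.0)), (np.float64(217.0), np.float64(122.0)), (np.float64(218.0), np.float64(117.0)), (np.float64(222.0), np.float64(99.0))]
top -0.1 [(np.float64(209.0), np.float64(123.0)), (np.float64(210.0), np.float64(121.0)), (np.float64(210.0), np.float64(116.0)), (np.float64(212.0), np.float64(97.0))]
top 0 [(np.float64(202.0), np.float64(123.0)), (np.float64(202.0), np.float64(121.0)), (np.float64(202.0), np.float64(116.0)), (np.float64(201.0), np.float64(97.0))]
```

View pics/c3.png

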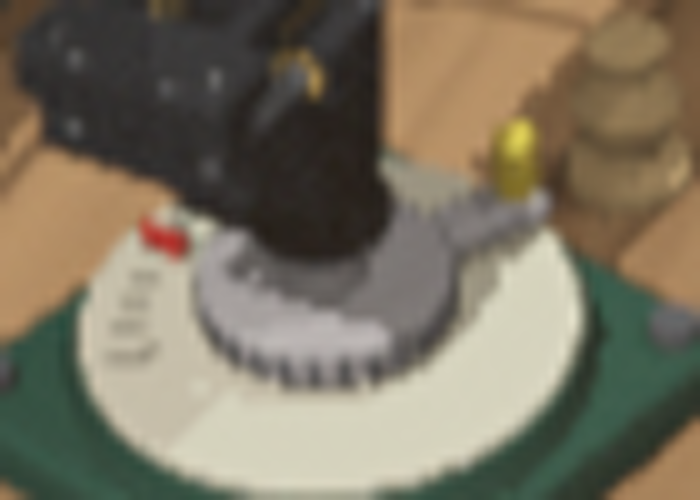

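The gripper hides the pointer. The red tab's inner end is at (187,237) top and (187,255) bottom, which matches a mark angle of about -0.1. I'll let go, back off toward the lug side and check.

>>> carry_out:
  plan:
    - {"rot": [0, 0, 0], "xyz": [0, 0, 0], "grip": 0}
    - {"rot": [0, 0, 0], "xyz": [0, 0, 0], "grip": 0}
    - {"rot": [0, 0, 0], "xyz": [0, 0, 0], "grip": 0}
    - {"rot": [0, 0, 0], "xyz": [0, 0, 0], "grip": 0}
    - {"rot": [0, 0, 0], "xyz": [0, 0, 0], "grip": 0}
    - {"rot": [0, 0, 0], "xyz": [0, 0, -0.04], "grip": 0}
    - {"rot": [0, 0, 0], "xyz": [0, 0, -0.08], "grip": 0}
    - {"rot": [0, 0, 0], "xyz": [0, 0, -0.12], "grip": 0}

```text
clock: 5.1
tool_pos: [0.6053, -0.0535, 0.2226]
eef_rot: [0.998, -0.06, -0.001, 0.0]
contact_force: [0.6, 0.7, -0.9]
opening: 0.756
finger_force: 0.0
```

>>> carry_out:
  plan:
    - {"rot": [0, 0, 0], "xyz": [-0.16, 0.27, 0], "grip": 0}
    - {"rot": [0, 0, 0], "xyz": [-0.16, 0.27, 0], "grip": 0}
    - {"rot": [0, 0, 0], "xyz": [-0.16, 0.27, 0], "grip": 0}
    - {"rot": [0, 0, 0], "xyz": [-0.16, 0.27, 0], "grip": 0}
    - {"rot": [0, 0, 0], "xyz": [-0.16, 0.27, 0], "grip": 0}
    - {"rot": [0, 0, 0], "xyz": [-0.16, 0.27, 0], "grip": 0}
    - {"rot": [0, 0, 0], "xyz": [-0.16, 0.27, 0], "grip": 0}
    - {"rot": [0, 0, 0], "xyz": [-0.16, 0.27, 0], "grip": 0}

```text
clock: 5.77
tool_pos: [0.4104, -0.3069, 0.222]
eef_rot: [0.998, -0.063, -0.001, 0.002]
contact_force: [-0.5, -1.0, 0.2]
opening: 1.0
finger_force: 0.0
```

Run:
```python
from h import *
s=r.get_state();print(s['clock'],s['tool_pos'],s['eef_rot'])
t=r.snapshot("top")[136:176,303:343,::-1]; c=r.snapshot("side")[170:210,265:305,::-1]
cv2.imwrite("pics/c4.png",cv2.resize(np.hstack([t,c]),None,fx=10,fy=10,interpolation=cv2.INTER_CUBIC))
```

```text
5.7667 [ 0.41037126 -0.30685916  0.22202257] [ 9.97984343e-01 -6.34366795e-02 -8.12652311e-04  1.54239769e-03]
```

View pics/c4.png

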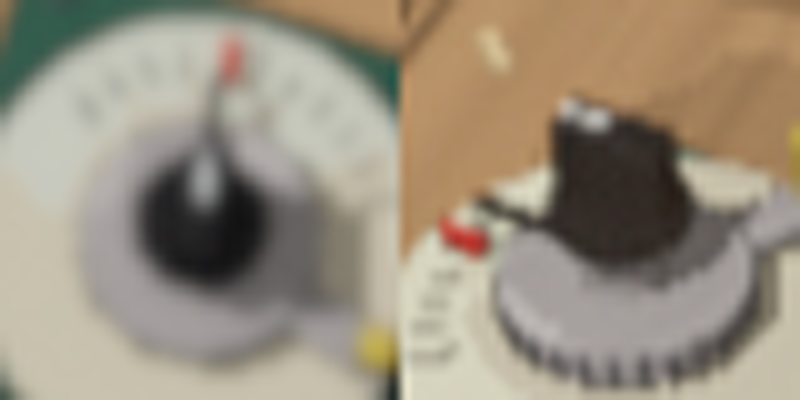

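The top half (x10, origin 303,136) shows the pointer tip at about (221,72) and the mark's inner end at about (230,80). The side half has the tip at (478,203), where (483,201) would be aligned. Both put the pointer about 0.05 rad short, so I'll regrip and turn 0.05 more.

>>> carry_out:
  plan:
    - {"rot": [0, 0, 0], "xyz": [0.16, -0.27, 0], "grip": 0}
    - {"rot": [0, 0, 0], "xyz": [0.16, -0.27, 0], "grip": 0}
    - {"rot": [0, 0, 0], "xyz": [0.16, -0.27, 0], "grip": 0}
    - {"rot": [0, 0, 0], "xyz": [0.16, -0.27, 0], "grip": 0}
    - {"rot": [0, 0, 0], "xyz": [0.16, -0.27, 0], "grip": 0}
    - {"rot": [0, 0, 0], "xyz": [0.16, -0.27, 0], "grip": 0}
    - {"rot": [0, 0, 0], "xyz": [0.16, -0.27, 0], "grip": 0}
    - {"rot": [0, 0, 0], "xyz": [0.16, -0.27, 0], "grip": 0}

```text
clock: 6.53
tool_pos: [0.6092, -0.0452, 0.2216]
eef_rot: [0.998, -0.056, 0.001, -0.002]
contact_force: [0.7, 0.1, -0.4]
opening: 0.997
finger_force: 0.0
```

>>> carry_out:
  plan:
    - {"rot": [0, 0, 0], "xyz": [0, 0, 0], "grip": 0}
    - {"rot": [0, 0, 0], "xyz": [0, 0, 0], "grip": 0}
    - {"rot": [0, 0, 0], "xyz": [0, 0, 0], "grip": 0}
    - {"rot": [0, 0, 0], "xyz": [0, 0, 0.04], "grip": 0}
    - {"rot": [0, 0, 0], "xyz": [0, 0, 0.08], "grip": 0}
    - {"rot": [0, 0, 0], "xyz": [0, 0, 0.12], "grip": 0}
    - {"rot": [0, 0, 0], "xyz": [0, 0, 0.12], "grip": 0}
    - {"rot": [0, 0, 0], "xyz": [0, 0, 0.12], "grip": 0}

```text
clock: 7.2
tool_pos: [0.6037, -0.0547, 0.1006]
eef_rot: [0.998, -0.061, -0.002, 0.001]
contact_force: [0.9, -0.1, 0.8]
opening: 0.999
finger_force: 0.0
```

>>> carry_out:
  squeeze: 25
  plan:
    - {"rot": [0, 0, 0], "xyz": [0, 0, 0], "grip": 255}
    - {"rot": [0, 0, 0], "xyz": [0, 0, 0], "grip": 255}
    - {"rot": [0, 0, 0], "xyz": [0, 0, 0], "grip": 255}
    - {"rot": [0, 0, 0], "xyz": [0, 0, 0], "grip": 255}
    - {"rot": [0, 0, 0], "xyz": [0, 0, 0], "grip": 255}
    - {"rot": [0, 0, 0], "xyz": [0, 0, 0], "grip": 255}
    - {"rot": [0, 0, 0], "xyz": [0, 0, 0], "grip": 255}
    - {"rot": [0, 0, 0], "xyz": [0, 0, 0], "grip": 255}

```text
clock: 7.87
tool_pos: [0.6059, -0.053, 0.1019]
eef_rot: [0.998, -0.06, 0.0, 0.0]
contact_force: [0.4, 0.0, 0.4]
opening: 0.42
finger_force: 0.0
```

>>> carry_out:
  plan:
    - {"rot": [0, 0, 0], "xyz": [0, 0, 0], "grip": 255}
    - {"rot": [0, 0, 0], "xyz": [0, 0, 0], "grip": 255}
    - {"rot": [0, 0, 0], "xyz": [0, 0, 0], "grip": 255}
    - {"rot": [0, 0, 0], "xyz": [0, 0, 0], "grip": 255}
    - {"rot": [0, 0, 0.03], "xyz": [0, 0, 0], "grip": 255}
    - {"rot": [0, 0, 0.055], "xyz": [0, 0, 0], "grip": 255}
    - {"rot": [0, 0, 0.055], "xyz": [0, 0, 0], "grip": 255}
    - {"rot": [0, 0, 0.055], "xyz": [0, 0, 0], "grip": 255}

```text
clock: 8.53
tool_pos: [0.6061, -0.051, 0.1016]
eef_rot: [0.996, -0.088, -0.0, -0.001]
contact_force: [0.9, 4.3, -0.4]
opening: 0.175
finger_force: 25.0
```

>>> carry_out:
  plan:
    - {"rot": [0, 0, 0], "xyz": [0, 0, 0], "grip": 0}
    - {"rot": [0, 0, 0], "xyz": [0, 0, 0], "grip": 0}
    - {"rot": [0, 0, 0], "xyz": [0, 0, 0], "grip": 0}
    - {"rot": [0, 0, 0], "xyz": [0, 0, 0], "grip": 0}
    - {"rot": [0, 0, 0], "xyz": [0, 0, 0], "grip": 0}
    - {"rot": [0, 0, 0], "xyz": [0, 0, -0.04], "grip": 0}
    - {"rot": [0, 0, 0], "xyz": [0, 0, -0.08], "grip": 0}
    - {"rot": [0, 0, 0], "xyz": [0, 0, -0.12], "grip": 0}

```text
clock: 9.2
tool_pos: [0.6051, -0.0535, 0.2225]
eef_rot: [0.996, -0.088, -0.001, 0.0]
contact_force: [0.8, -0.2, 0.1]
opening: 0.756
finger_force: 0.0
```

>>> carry_out:
  plan:
    - {"rot": [0, 0, -1.18], "xyz": [-0.16, 0.27, 0], "grip": 185}
    - {"rot": [0, 0, -1.18], "xyz": [-0.16, 0.27, 0], "grip": 185}
    - {"rot": [0, 0, -1.18], "xyz": [-0.16, 0.27, 0], "grip": 185}
    - {"rot": [0, 0, -1.18], "xyz": [-0.16, 0.27, 0], "grip": 185}
    - {"rot": [0, 0, -1.18], "xyz": [-0.16, 0.27, 0], "grip": 185}
    - {"rot": [0, 0, -1.18], "xyz": [-0.16, 0.27, 0], "grip": 185}
    - {"rot": [0, 0, -1.18], "xyz": [-0.16, 0.27, 0], "grip": 185}
    - {"rot": [0, 0, -1.18], "xyz": [-0.16, 0.27, 0], "grip": 185}

```text
clock: 9.87
tool_pos: [0.3965, -0.2955, 0.2217]
eef_rot: [0.916, 0.401, -0.002, 0.0]
contact_force: [-0.1, 0.4, 0.3]
opening: 0.277
finger_force: 0.0
```

Run:
```python
from h import *
s=r.get_state();print(s['clock'],s['tool_pos'],2*np.arctan2(s['eef_rot'][1],s['eef_rot'][0]),s['opening'],s['q'])
t=r.snapshot("top")[136:176,303:343,::-1]; c=r.snapshot("side")[170:210,265:305,::-1]
cv2.imwrite("pics/c5.png",cv2.resize(np.hstack([t,c]),None,fx=10,fy=10,interpolation=cv2.INTER_CUBIC))
```

```text
9.8667 [ 0.39650972 -0.29550436  0.22170714] 0.8243065266909033 0.27704430520844725 [ 0.69661017  0.55158146 -0.23589174  1.96841204  0.2108552   0.64643304
 -0.42123171]
```

View pics/c5.png

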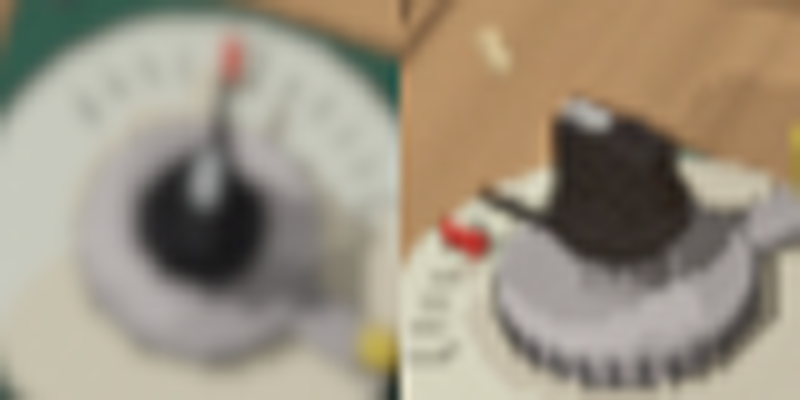

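The pointer tip is now at (228,75) in the top half, against the mark at (230,80), so it's on the mark in both views. Next is hovering over the lug at (0.568, -0.1115).

>>> carry_out:
  plan:
    - {"rot": [0, 0, -0.18], "xyz": [0.246, 0.001, 0], "grip": 185}
    - {"rot": [0, 0, -0.18], "xyz": [0.246, 0.001, 0], "grip": 185}
    - {"rot": [0, 0, -0.18], "xyz": [0.246, 0.001, 0], "grip": 185}
    - {"rot": [0, 0, -0.18], "xyz": [0.246, 0.001, 0.0], "grip": 185}
    - {"rot": [0, 0, -0.18], "xyz": [0.246, 0.001, 0.03], "grip": 185}
    - {"rot": [0, 0, -0.18], "xyz": [0.246, 0.001, 0.06], "grip": 185}
    - {"rot": [0, 0, -0.18], "xyz": [0.246, 0.001, 0.1], "grip": 185}
    - {"rot": [0, 0, -0.18], "xyz": [0.246, 0.001, 0.12], "grip": 185}

```text
clock: 10.63
tool_pos: [0.5716, -0.1062, 0.1002]
eef_rot: [0.875, 0.483, 0.002, -0.0]
contact_force: [-0.2, 0.4, -0.6]
opening: 0.27
finger_force: 0.0
```

>>> carry_out:
  plan:
    - {"rot": [0, 0, 0], "xyz": [0, 0, 0], "grip": 185}
    - {"rot": [0, 0, 0], "xyz": [0, 0, 0], "grip": 185}
    - {"rot": [0, 0, 0], "xyz": [0, 0, 0], "grip": 185}

```text
clock: 10.88
tool_pos: [0.5698, -0.1114, 0.1033]
eef_rot: [0.877, 0.481, 0.001, 0.001]
contact_force: [0.2, -0.2, -0.1]
opening: 0.278
finger_force: 0.0
```

Run:
```python
from h import *
s=r.get_state();print(s['clock'],s['tool_pos'],2*np.arctan2(s['eef_rot'][1],s['eef_rot'][0]),s['opening'],s['contact_force'])
c=r.snapshot("side")[160:210,270:330,::-1]
cv2.imwrite("pics/c6.png",cv2.resize(c,None,fx=10,fy=10,interpolation=cv2.INTER_CUBIC))
P=s['tool_pos']; print((proj("side",P)-[270,160]+.5)*10,(proj("side",[.568,-.1115,.087])-[270,160]+.5)*10)
```

```text
10.8833 [ 0.56978054 -0.11143269  0.10327148] 1.0037870021377795 0.2784949818832994 [ 0.24906619 -0.21694317 -0.10827886]
[355.69534173 188.97750503] [363.1637897  230.86382949]
```

View pics/c6.png

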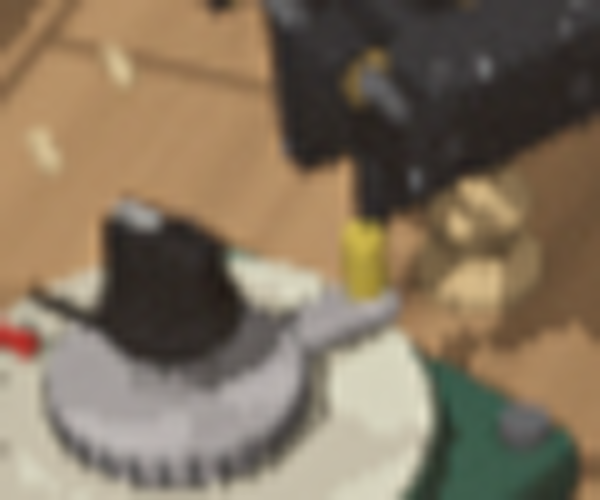

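The lug top is at (363,228), where it was predicted. The gripper is right above it, so I'll lower gently and watch the force.

>>> carry_out:
  plan:
    - {"rot": [0, 0, 0], "xyz": [0, 0, 0.01], "grip": 185}
    - {"rot": [0, 0, 0], "xyz": [0, 0, 0.015], "grip": 185}
    - {"rot": [0, 0, 0], "xyz": [0, 0, 0.018], "grip": 185}
    - {"rot": [0, 0, 0], "xyz": [0, 0, 0.02], "grip": 185}
    - {"rot": [0, 0, 0], "xyz": [0, 0, 0.02], "grip": 185}

```text
clock: 11.35
tool_pos: [0.5687, -0.1112, 0.0815]
eef_rot: [0.876, 0.481, -0.0, -0.0]
contact_force: [-1.2, -0.7, 0.7]
opening: 0.275
finger_force: 0.0
```

>>> carry_out:
  plan:
    - {"rot": [0, 0, 0], "xyz": [0, 0, 0.005], "grip": 185}
    - {"rot": [0, 0, 0], "xyz": [0, 0, 0.01], "grip": 185}
    - {"rot": [0, 0, 0], "xyz": [0, 0, 0.01], "grip": 185}
    - {"rot": [0, 0, 0], "xyz": [0, 0, 0.01], "grip": 185}

```text
clock: 11.68
tool_pos: [0.5686, -0.111, 0.0713]
eef_rot: [0.876, 0.482, -0.0, -0.0]
contact_force: [0.5, -0.0, -1.4]
opening: 0.273
finger_force: 0.0
```

The gripper now surrounds the lug. I'll sweep round the axis in 0.3 rad arcs first, then smaller ones, watching for the bite.

>>> carry_out:
  plan:
    - {"rot": [0, 0, 0.06], "xyz": [0.0001, -0.0041, 0], "grip": 185}
    - {"rot": [0, 0, 0.12], "xyz": [0.0005, -0.0083, 0], "grip": 185}
    - {"rot": [0, 0, 0.18], "xyz": [0.0011, -0.0123, 0], "grip": 185}
    - {"rot": [0, 0, 0.24], "xyz": [0.002, -0.0164, 0], "grip": 185}
    - {"rot": [0, 0, 0.3], "xyz": [0.0031, -0.0204, 0], "grip": 185}
    - {"rot": [0, 0, 0.3], "xyz": [0.0031, -0.0204, 0], "grip": 185}
    - {"rot": [0, 0, 0.3], "xyz": [0.0031, -0.0204, 0], "grip": 185}

```text
clock: 12.27
tool_pos: [0.5535, -0.0974, 0.0718]
eef_rot: [0.938, 0.346, 0.0, 0.0]
contact_force: [0.5, 0.2, -0.6]
opening: 0.268
finger_force: 0.0
```

>>> carry_out:
  plan:
    - {"rot": [0, 0, 0.07], "xyz": [0.0002, -0.0048, 0], "grip": 185}
    - {"rot": [0, 0, 0.14], "xyz": [0.0007, -0.0096, 0], "grip": 185}
    - {"rot": [0, 0, 0.2], "xyz": [0.0014, -0.0137, 0], "grip": 185}
    - {"rot": [0, 0, 0.2], "xyz": [0.0014, -0.0137, 0], "grip": 185}
    - {"rot": [0, 0, 0.2], "xyz": [0.0014, -0.0137, 0], "grip": 185}

```text
clock: 12.68
tool_pos: [0.5458, -0.0862, 0.0718]
eef_rot: [0.968, 0.251, 0.0, 0.0]
contact_force: [-0.2, -0.3, -0.2]
opening: 0.277
finger_force: 0.0
```

>>> carry_out:
  plan:
    - {"rot": [0, 0, 0.07], "xyz": [0.0002, -0.0048, 0], "grip": 185}
    - {"rot": [0, 0, 0.14], "xyz": [0.0007, -0.0096, 0], "grip": 185}
    - {"rot": [0, 0, 0.2], "xyz": [0.0014, -0.0137, 0], "grip": 185}
    - {"rot": [0, 0, 0.2], "xyz": [0.0014, -0.0137, 0], "grip": 185}
    - {"rot": [0, 0, 0.2], "xyz": [0.0014, -0.0137, 0], "grip": 185}

```text
clock: 13.1
tool_pos: [0.5405, -0.0736, 0.0717]
eef_rot: [0.988, 0.153, 0.0, 0.0]
contact_force: [0.9, -0.5, 0.6]
opening: 0.275
finger_force: 0.0
```

Run:
```python
from h import *
s=r.get_state();print(s['clock'],s['tool_pos'],s['contact_force'],s['moment'],s['opening'])
c=r.snapshot("side")[150:230,250:350,::-1]
cv2.imwrite("pics/c7.png",cv2.resize(c,None,fx=6,fy=6,interpolation=cv2.INTER_CUBIC))
```

```text
13.1 [ 0.54047937 -0.0736203   0.0717353 ] [ 0.9227386  -0.47944455  0.60110977] [ 0.02013813 -0.02604534 -0.00051164] 0.27536065945396854
```

View pics/c7.png

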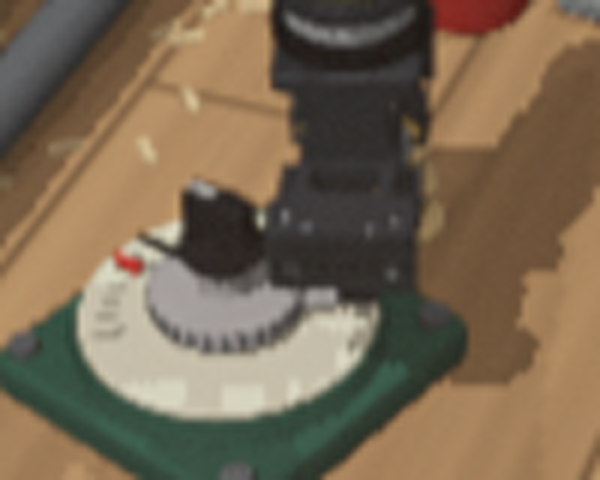

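The ring arm is at (320,298) under the gripper, so it is coming round with it, and the pointer hasn't moved. I'll carry on.

>>> carry_out:
  plan:
    - {"rot": [0, 0, 0.07], "xyz": [0.0002, -0.0048, 0], "grip": 185}
    - {"rot": [0, 0, 0.14], "xyz": [0.0007, -0.0096, 0], "grip": 185}
    - {"rot": [0, 0, 0.2], "xyz": [0.0014, -0.0137, 0], "grip": 185}
    - {"rot": [0, 0, 0.2], "xyz": [0.0014, -0.0137, 0], "grip": 185}
    - {"rot": [0, 0, 0.2], "xyz": [0.0014, -0.0137, 0], "grip": 185}

```text
clock: 13.57
tool_pos: [0.5377, -0.0602, 0.0717]
eef_rot: [0.999, 0.054, 0.0, 0.0]
contact_force: [-0.6, 0.5, 0.0]
opening: 0.274
finger_force: 0.0
```

>>> carry_out:
  plan:
    - {"rot": [0, 0, 0.07], "xyz": [0.0002, -0.0048, 0], "grip": 185}
    - {"rot": [0, 0, 0.14], "xyz": [0.0007, -0.0096, 0], "grip": 185}
    - {"rot": [0, 0, 0.2], "xyz": [0.0014, -0.0137, 0], "grip": 185}
    - {"rot": [0, 0, 0.2], "xyz": [0.0014, -0.0137, 0], "grip": 185}
    - {"rot": [0, 0, 0.2], "xyz": [0.0014, -0.0137, 0], "grip": 185}

```text
clock: 13.98
tool_pos: [0.5373, -0.0477, 0.0717]
eef_rot: [0.999, -0.047, 0.0, 0.001]
contact_force: [-1.0, -2.2, 0.9]
opening: 0.277
finger_force: 1.4
```

>>> carry_out:
  plan:
    - {"rot": [0, 0, 0.04], "xyz": [0.0001, -0.0028, 0], "grip": 185}
    - {"rot": [0, 0, 0.08], "xyz": [0.0002, -0.0055, 0], "grip": 185}
    - {"rot": [0, 0, 0.08], "xyz": [0.0002, -0.0055, 0], "grip": 185}
    - {"rot": [0, 0, 0.08], "xyz": [0.0002, -0.0055, 0], "grip": 185}

```text
clock: 14.32
tool_pos: [0.5379, -0.0438, 0.0717]
eef_rot: [0.996, -0.087, 0.0, 0.002]
contact_force: [0.0, -6.0, -0.9]
opening: 0.276
finger_force: 2.8
```

```bash
cat > st.py <<'E'
from h import *
s=r.get_state();d=s['tool_pos'][:2]-[.6055,-.0528]
a=np.arctan2(d[1],d[0]); F=s['contact_force']
print(s['clock'],"ang",a%(2*np.pi),"r",np.hypot(*d),"psi",2*np.arctan2(s['eef_rot'][1],s['eef_rot'][0]),"Ft(resist)",F[:2]@[-np.sin(a),np.cos(a)],F,s['moment'],"q7",s['q'][6])
E
python3 st.py
```

```text
14.3167 ang 3.008801689370528 r 0.06822413023395853 psi -0.17492049620322472 Ft(resist) 5.981223542587476 [ 4.52447192e-03 -6.03495294e+00 -8.78531292e-01] [-1.19072502  0.12936807  0.01675135] q7 -1.5345855443262646
```

It has hit the bite (6 N). I'll go in small steps now.

>>> carry_out:
  plan:
    - {"rot": [0, 0, 0.04], "xyz": [0.0001, -0.0028, 0], "grip": 185}
    - {"rot": [0, 0, 0.08], "xyz": [0.0002, -0.0055, 0], "grip": 185}
    - {"rot": [0, 0, 0.08], "xyz": [0.0002, -0.0055, 0], "grip": 185}
    - {"rot": [0, 0, 0.08], "xyz": [0.0002, -0.0055, 0], "grip": 185}
    - {"rot": [0, 0, 0.08], "xyz": [0.0002, -0.0055, 0], "grip": 185}

```text
clock: 14.73
tool_pos: [0.5387, -0.0392, 0.0717]
eef_rot: [0.992, -0.127, -0.0, 0.002]
contact_force: [-0.6, -7.0, -0.2]
opening: 0.276
finger_force: 3.6
```

```bash
python3 st.py
```

```text
14.7333 ang 2.940654765121735 r 0.06817158777184622 psi -0.25559835170397727 Ft(resist) 6.926852873477915 [-0.55384294 -6.95627373 -0.22860277] [-1.36659812  0.28097609 -0.01005209] q7 -1.5877354267851107
```

>>> carry_out:
  plan:
    - {"rot": [0, 0, 0.05], "xyz": [0.0001, -0.0034, 0], "grip": 185}
    - {"rot": [0, 0, 0.1], "xyz": [0.0003, -0.0069, 0], "grip": 185}
    - {"rot": [0, 0, 0.1], "xyz": [0.0003, -0.0069, 0], "grip": 185}
    - {"rot": [0, 0, 0.1], "xyz": [0.0003, -0.0069, 0], "grip": 185}
    - {"rot": [0, 0, 0.1], "xyz": [0.0003, -0.0069, 0], "grip": 185}

```text
clock: 15.15
tool_pos: [0.5401, -0.0333, 0.0717]
eef_rot: [0.984, -0.177, -0.0, 0.002]
contact_force: [-2.9, -7.6, -0.4]
opening: 0.271
finger_force: 4.2
```

```bash
python3 st.py
```

```text
15.15 ang 2.8512827642830683 r 0.06824051837575087 psi -0.35611901092776627 Ft(resist) 8.118801596161614 [-2.86744127 -7.6167189  -0.3843288 ] [-1.72796888  0.50375237 -0.01552705] q7 -1.6546564408820394
```

>>> carry_out:
  plan:
    - {"rot": [0, 0, 0.04], "xyz": [0.0001, -0.0028, 0], "grip": 185}
    - {"rot": [0, 0, 0.08], "xyz": [0.0002, -0.0055, 0], "grip": 185}
    - {"rot": [0, 0, 0.08], "xyz": [0.0002, -0.0055, 0], "grip": 185}
    - {"rot": [0, 0, 0.08], "xyz": [0.0002, -0.0055, 0], "grip": 185}
    - {"rot": [0, 0, 0.08], "xyz": [0.0002, -0.0055, 0], "grip": 185}
    - {"rot": [0, 0, 0.08], "xyz": [0.0002, -0.0055, 0], "grip": 185}

```text
clock: 15.65
tool_pos: [0.5416, -0.0291, 0.0717]
eef_rot: [0.976, -0.217, -0.001, 0.003]
contact_force: [-3.5, -9.7, 1.4]
opening: 0.275
finger_force: 5.1
```

```bash
python3 st.py
```

```text
15.65 ang 2.7864704435466647 r 0.06818078831730479 psi -0.4369277349426657 Ft(resist) 10.315415469207464 [-3.51651041 -9.69781204  1.38077899] [-1.95412164  0.75474827  0.0123314 ] q7 -1.7085784846774699
```

>>> carry_out:
  plan:
    - {"rot": [0, 0, 0.05], "xyz": [0.0001, -0.0034, 0], "grip": 185}
    - {"rot": [0, 0, 0.1], "xyz": [0.0003, -0.0069, 0], "grip": 185}
    - {"rot": [0, 0, 0.1], "xyz": [0.0003, -0.0069, 0], "grip": 185}
    - {"rot": [0, 0, 0.1], "xyz": [0.0003, -0.0069, 0], "grip": 185}
    - {"rot": [0, 0, 0.1], "xyz": [0.0003, -0.0069, 0], "grip": 185}
    - {"rot": [0, 0, 0.1], "xyz": [0.0003, -0.0069, 0], "grip": 185}

```text
clock: 16.15
tool_pos: [0.5438, -0.0235, 0.0716]
eef_rot: [0.964, -0.265, -0.001, 0.003]
contact_force: [-4.7, -10.9, 1.5]
opening: 0.274
finger_force: 5.8
```

```bash
python3 st.py
```

```text
16.15 ang 2.69815906358052 r 0.06825666921073874 psi -0.537394896989903 Ft(resist) 11.84808444473509 [ -4.73139958 -10.86935014   1.50381441] [-2.11425762  1.03495826  0.0044218 ] q7 -1.7765947793118098
```

11.8 N by force, and the moment agrees. One more small step.

>>> carry_out:
  plan:
    - {"rot": [0, 0, 0.04], "xyz": [0.0001, -0.0028, 0], "grip": 185}
    - {"rot": [0, 0, 0.08], "xyz": [0.0002, -0.0055, 0], "grip": 185}
    - {"rot": [0, 0, 0.08], "xyz": [0.0002, -0.0055, 0], "grip": 185}
    - {"rot": [0, 0, 0.08], "xyz": [0.0002, -0.0055, 0], "grip": 185}
    - {"rot": [0, 0, 0.08], "xyz": [0.0002, -0.0055, 0], "grip": 185}
    - {"rot": [0, 0, 0.08], "xyz": [0.0002, -0.0055, 0], "grip": 185}

```text
clock: 16.65
tool_pos: [0.5459, -0.0196, 0.0715]
eef_rot: [0.953, -0.304, -0.002, 0.004]
contact_force: [-6.4, -12.0, 2.9]
opening: 0.274
finger_force: 6.7
```

```bash
python3 st.py
```

```text
16.65 ang 2.6336646855562558 r 0.068218315265294 psi -0.6179664196259216 Ft(resist) 13.61819409903529 [ -6.41314826 -12.01601728   2.90325495] [-2.40084502  1.35256729  0.04041934] q7 -1.8315931920239334
```

13.6 N at the lug, about 0.31 rad past the bite. I'll back the finger off, rise and clear.

>>> carry_out:
  plan:
    - {"rot": [0, 0, 0], "xyz": [0, 0.004, 0], "grip": 185}
    - {"rot": [0, 0, 0], "xyz": [0, 0.0075, 0], "grip": 185}
    - {"rot": [0, 0, 0], "xyz": [0, 0.0075, 0], "grip": 185}
    - {"rot": [0, 0, 0], "xyz": [0, 0.0075, 0], "grip": 185}
    - {"rot": [0, 0, 0], "xyz": [0, 0.0075, -0.02], "grip": 185}
    - {"rot": [0, 0, 0], "xyz": [0, 0.0075, -0.05], "grip": 185}
    - {"rot": [0, 0, 0], "xyz": [0, 0.0075, -0.09], "grip": 185}
    - {"rot": [0, 0, 0], "xyz": [0, 0.0075, -0.13], "grip": 185}

```text
clock: 17.32
tool_pos: [0.5447, -0.0178, 0.2026]
eef_rot: [0.954, -0.301, -0.001, -0.0]
contact_force: [1.5, 0.8, 0.4]
opening: 0.273
finger_force: 0.0
```

>>> carry_out:
  plan:
    - {"rot": [0, 0, 0], "xyz": [0, 0.2, -0.03], "grip": 185}
    - {"rot": [0, 0, 0], "xyz": [0, 0.2, -0.03], "grip": 185}
    - {"rot": [0, 0, 0], "xyz": [0, 0.2, -0.03], "grip": 185}
    - {"rot": [0, 0, 0], "xyz": [0, 0.2, -0.03], "grip": 185}
    - {"rot": [0, 0, 0], "xyz": [0, 0.2, -0.03], "grip": 185}
    - {"rot": [0, 0, 0], "xyz": [0, 0.2, -0.03], "grip": 185}
    - {"rot": [0, 0, 0], "xyz": [0, 0.2, -0.03], "grip": 185}
    - {"rot": [0, 0, 0], "xyz": [0, 0.2, -0.03], "grip": 185}

```text
clock: 17.98
tool_pos: [0.4308, -0.1812, 0.2318]
eef_rot: [0.953, -0.302, 0.0, -0.001]
contact_force: [0.4, 0.7, 0.1]
opening: 0.273
finger_force: 0.0
```

```bash
python3 st.py
python3 - <<'E'
from h import *
t=r.snapshot("top")[136:176,303:343,::-1]; c=r.snapshot("side")[170:210,265:305,::-1]
cv2.imwrite("pics/c8.png",cv2.resize(np.hstack([t,c]),None,fx=10,fy=10,interpolation=cv2.INTER_CUBIC))
E
```

```text
17.9833 ang 3.775499868426297 r 0.21685779412737055 psi -0.6126422599518307 Ft(resist) -0.3204857037374947 [0.40620262 0.69636952 0.09677138] [ 0.10632306 -0.01626715  0.00718256] q7 -1.5787752159262043
```

View pics/c8.png

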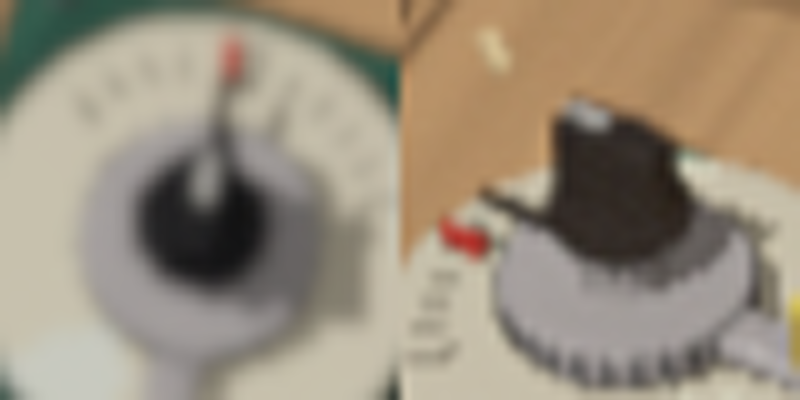

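The pointer is still on the mark (tip at (228,75), as before), the ring arm has come round to (170,385), and the gripper is clear. I'm handing in.

```bash
python3 -c "
from plant import r
print(r.finish_job())"
```

```text
the job is handed in; nothing more can be done
None
```

I set the pointer on the red mark, tightened the lock ring to about 13.6 N at the lug, backed the gripper clear and handed the job in at about 18 s; the hand-in did not report whether it passed.

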